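Blow out the pipette that hangs over the waste cup

TASK

Two pipettes hang upright, tips down, in bench stands. Blow out the one whose tip hangs in the small open white cup: press its plunger straight down all the way to the stop, keep it there for about a second, then let it spring back fully up and move clear. Leave the other pipette's plunger alone and do not knock the cup.

Things in the scene. Friction and masses are not known exactly. Their poses are not given: they have to be found in the camera images.
- pipette_a_press (a point): The point to press: centre of the flat top of the round grey thumb knob (21 mm across) on the plunger of the pipette that hangs in the white cup; moves with the plunger. At rest 0.264 m above the worktop, 12 mm lower at the stop. Its handle, about 25 mm square, ends 31 mm below the knob's top. The stand is fixed; all round is lower than the knob but the other pipette's like knob.
- pipette_a_plunger (a joint): Plunger of the pipette over the cup, in m: 0 is fully up (rest), 0.012 is fully down at its stop. A spring drives it back up: the push grows evenly from 0 to about 8 N at the stop. It returns by itself when released.
- pipette_b_plunger (a joint): Plunger of the other pipette, alike in every way but with nothing under its tip, in a like stand at least 170 mm away; same values. To be left at 0.
- waste_cup: Open round white plastic cup, 54 mm across the rim and 40 mm high, wall 3 mm, 60 g, loose on the foot plate of the target pipette's stand, round the pipette's tip (the tip reaches a little below its rim). Origin at the centre of its underside, z axis up.
Not all that is in view belongs to the job. Leave any orange, purple or yellow look-alike of the waste_cup alone.

How it is judged:
On the way:
1. the plunger of the pipette over the cup is pressed down to its stop (more than 10 of its 12 mm) and kept there for half a second (value of joint pipette_a_plunger above 0.01 m), for 0.5 s.
At the end, for the whole second after the job is handed in: After the press the plunger over the cup is fully up again (within 2 mm), the other pipette's plunger is up (within 3 mm), and the cup stands upright (within 10 degrees) within 20 mm of where it stood (value of joint pipette_a_plunger below 0.002 m and value of joint pipette_b_plunger below 0.003 m and angle between waste_cup's own z axis and vertical below 0.17 rad and distance of waste_cup from where it was at the start of the episode below 0.02 m); the robot touches nothing.
It fails at once if the other pipette's plunger is pressed down more than 3 mm (value of joint pipette_b_plunger above 0.003 m).
It fails at once if the cup is knocked over (tipped more than 30 degrees) (angle between waste_cup's own z axis and vertical above 0.52 rad).
It also fails if it takes over 32 s, if anything falls off the work surface, if the arm or the gripper's body presses on something with over 40 N, if the wrist force passes 120 N, or if a joint passes its speed limit or range.

ROBOT

A 7-joint arm with a two-finger parallel gripper is mounted at the origin on a cart in front of the work surface, level with it; the furniture and walls round the work are solid. World frame = base frame: x ahead of the robot, y to its left, z up, the work surface at z = 0. Lengths are in m, angles in rad, forces in N, time in s.
With the tool pointing down it reaches from about 0.4 to 0.85 m from the base axis. Payload 6.9 kg.
Tool frame: the origin (TCP) lies at the centre of the arm's flange, where the gripper is bolted on; the fingertips stand 173 mm ahead of it and the grasp point (between the pads) lies 155 mm ahead of it (grip_depth is the distance from the TCP to the grasp point, in m); z points along the fingers, y is the line along which they close (so a half turn about z gives the same grasp; the last joint's range is limited). The gripper opens to 85 mm and grips with 20 to 120 N. Pads are 22 mm wide; open, the fingers measure 114 mm over their backs; the gripper's body (76 mm by 85 mm) begins 54 mm behind the grasp point. The pads swing forward as they close: fully open they stand 13 mm farther back than shut.
Start: joints at [-1.234, 0.507, -0.238, 1.5, 0.126, 1.149, -0.155], TCP at [0.144, 0.608, 0.405] pointing down, gripper open.
Joint ranges: [-3.08, 3.08], [-0.24, 2.05], [-1.43, 1.35], [0, 2.5], [-1.52, 4.66], [0.17, 1.96], [-2.89, 2.89]. Speed limits (rad/s): [2.39, 2.39, 3.14, 3.14, 3.14, 3.14, 3.14].

INTERFACE

Orientations are given as a unit quaternion [x, y, z, w].
In Python, from plant import * gives the robot as it stands.
- The arm moves only by the tool play_rows, never from a script. Its argument "series" is a list of rows, each a list of 7 numbers: the shift along the world's x, y, z in m, then the turn, a rotation vector about the world's x, y, z in degrees, then the finger opening in m, from 0 to 0.0854. In form: [[x, y, z, ax, ay, az, grip], ...]. A call has 1 to 5 rows; each row shifts and turns the commanded pose from where the row before left it; what a row does not reach is not made up. A row lasts 1/10 s, in which the tool goes at most 50 mm and 8.59 degrees, less where a joint would pass 70% of its speed; a pose out of reach is approached as far as the arm can. A call is refused whole if a number of a shift passes 0.05 or a number of a turn 8.59, either way. A call with a gripper value outside its range is refused whole. The fingers move at their own pace and stop on an object; the grip force is fixed at half the most. Time passes only in rows, so rows that do not move let the fingers close. It gives the time, the measured TCP pose, the force, the opening and the grip force at its end, in the units of the state.
- state(): the state, without advancing time (a new reading comes with each control period).
- capture(name): name is "scene" or "top" or "wrist"; returns (picture, depth): 420x560x3 uint8, red, green, blue; 420x560 float32, m along the optical axis (not along the pixel's ray), 0 where there is no reading.
- calibration(name): a dict with "K" (3x3 intrinsics, pixels), "cam_to_world" (4x4, takes a point from camera to world coordinates); the wrist camera has in their place "hand_eye" (4x4, takes a point from camera to tool coordinates, whose origin is the TCP and whose axes are the flange's). Camera axes: x right, y down, z forward; pixel columns grow to the right and rows downward; lengths in m; the calibration is good to about 2 mm. A picture is of the moment at which its call begins: read the wrist's pose just before it. calibration takes no time and is no camera call.
- sign_off(): hands the job in; it is judged then, once.
The state is a dict: "time_s": time; "joints": joint angles; "qvel": joint speeds; "joint_efforts": joint torques, N m; "tcp_pos": TCP position; "eef_rot": TCP orientation; "ft_force": force on the tool from outside, world axes, zero at the start; "moment": the same for the moment, N m; "finger_gap": finger opening in m; "grasp_force": force on a finger pad.
Only numpy, scipy, OpenCV 4.12 (cv2) and the standard library are available. Lean on these libraries where they do the work, as an engineer would, in place of code of your own. Each camera call takes 0.05 s, during which the arm holds its last target. There are 200 camera calls.

## Working session

There is one attempt and no reset: what is moved stays moved. The work goes in short steps, Python scripts to look and compute and a tool call to move; the robot and the scene stay as the last step left them, time stands still between calls to the robot, and variables do not carry over. Pictures are saved under pics/ and viewed, at most 10 in all, crops included, and the job is handed in when it is done.

Besides the shell and the picture viewer there is one more tool, called after "Call:" in YAML: its name, and indented under it one key for each argument. play_rows: Moves the arm, as the interface text tells. Its arguments: {"type":"object","properties":{"series":{"type":"array"}},"required":["series"]}

```bash
mkdir -p pics; cat > h.py <<'E'
from plant import *
import numpy as np, cv2
def snap(n,f):
    s=state(); p,d=capture(n); cv2.imwrite(f'pics/{f}.png',p[:,:,::-1]); np.save(f'pics/{f}.npy',d)
    c=calibration(n); np.savez(f'pics/{f}_c.npz',K=c['K'],T=c.get('cam_to_world',c.get('hand_eye')),p=s['tcp_pos'],q=s['eef_rot'])
    return p,d
def pt(f,u,v,z=None):
    c=np.load(f'pics/{f}_c.npz');d=np.load(f'pics/{f}.npy');K=c['K'];T=c['T']
    if 'wrist' in f:
        from scipy.spatial.transform import Rotation as R
        M=np.eye(4);M[:3,:3]=R.from_quat(c['q']).as_matrix();M[:3,3]=c['p'];T=M@T
    r=T[:3,:3]@np.linalg.inv(K)@[u,v,1]
    k=d[int(v),int(u)] if z is None else (z-T[2,3])/r[2]
    return T[:3,3]+k*r
E
python3 - <<'E'
from h import *
for n in('scene','top','wrist'): snap(n,n+'0')
print(state())
a=cv2.imread('pics/scene0.png');b=cv2.imread('pics/top0.png');
cv2.imwrite('pics/st.png',cv2.resize(np.hstack([a,b]),(800,300)))
E
```

```text
{'time_s': 0.15, 'joints': array([-1.23347244,  0.50814657, -0.23755916,  1.50091004,  0.12568625,
        1.1489542 , -0.15480662]), 'qvel': array([ 0.00046833, -0.00228271, -0.00090156, -0.00331806, -0.00075669,
        0.0013707 , -0.00066191]), 'joint_efforts': array([-2.73830185e-03, -6.21012712e+01, -2.18934886e+00, -2.49836844e+01,
        1.26913024e-02,  9.18856269e-03, -1.67540230e-05]), 'tcp_pos': array([0.14361123, 0.60811515, 0.40402637]), 'eef_rot': array([ 1.15647773e-01,  9.93290028e-01, -7.11587348e-04, -7.75865859e-05]), 'ft_force': array([-0.21432657, -0.0644311 , -0.65014121]), 'moment': array([ 0.0125661 , -0.00606586, -0.00320519]), 'grasp_force': 0.0, 'finger_gap': 0.0855580275915904}
```

View pics/scene0.png

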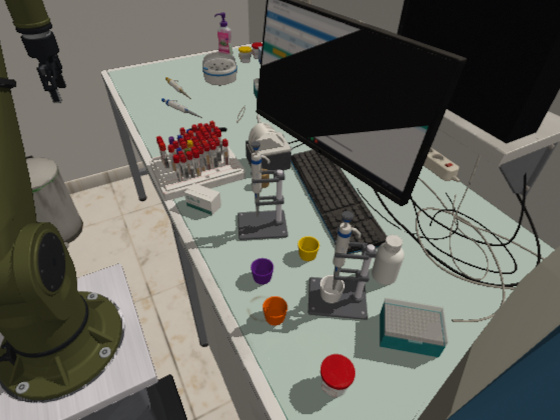

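View pics/top0.png

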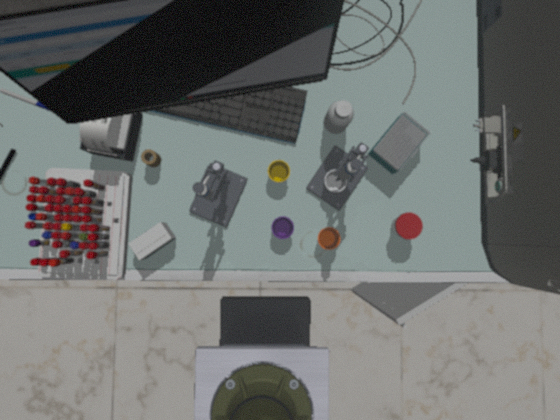

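Candidates: pipette with the white cup on its foot (scene 347,220; top ~350,160) against the bare-footed one (scene 257,150; top ~208,178). Orange, purple and yellow cups are decoys. I choose the first and check it in a close crop.

```bash
python3 - <<'E'
import cv2,numpy as np
a=cv2.imread('pics/scene0.png')[200:320,290:400];b=cv2.imread('pics/top0.png')[130:220,290:390]
cv2.imwrite('pics/c.png',np.hstack([cv2.resize(a[:, :100],(400,480),interpolation=2),cv2.resize(b,(400,360),interpolation=2) if 0 else cv2.copyMakeBorder(cv2.resize(b,(400,360),interpolation=2),0,120,0,0,0)]))
E
```

```text
(no output)
```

View pics/c.png

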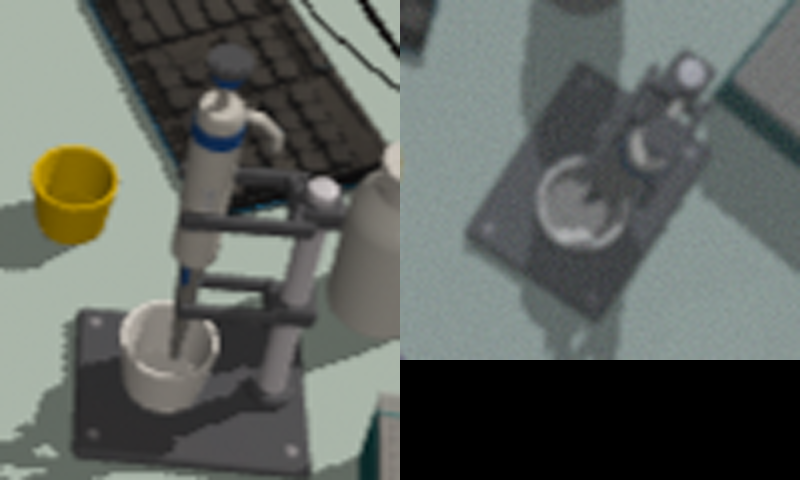

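```bash
python3 - <<'E'
from h import *
for u,v in[(347,213),(348,214),(348,215)]: print(pt('scene0',u,v),pt('scene0',u,v,.264))
for u,v in[(350,165),(352,166),(354,167)]: print(pt('top0',u,v),pt('top0',u,v,.264))
# depth-based top surfaces in both
for f,(r0,r1,c0,c1) in {'scene0':(200,235,330,370),'top0':(150,190,330,375)}.items():
    P=np.array([np.r_[pt(f,u,v),u,v] for v in range(r0,r1) for u in range(c0,c1)])
    m=(P[:,2]>.255)&(P[:,2]<.275); print(f,m.sum(),P[m].mean(0),P[m].min(0),P[m].max(0))
P=np.array([pt('scene0',u,v) for v in range(110,165) for u in range(240,275)]); m=(P[:,2]>.25)&(P[:,2]<.275);print(P[m].mean(0))
# tall stuff map from scene
H=np.array([np.r_[pt('top0',u,v),u,v] for v in range(0,280,6) for u in range(130,480,6)])
H=H[(H[:,2]>.2)]; print(np.round(H[(H[:,3]>200)&(H[:,4]>60)],2)[:30])
c=np.load('pics/top0_c.npz');print(c['T'])
E
```

```text
[ 0.55131191 -0.16900295  0.26662538] [ 0.55328488 -0.16688972  0.264     ]
[ 0.55282207 -0.17044594  0.26468163] [ 0.55333439 -0.1699015   0.264     ]
[ 0.551456   -0.17239148  0.26441703] [ 0.5517681  -0.17206022  0.264     ]
[ 0.55088282 -0.15734989  0.26159141] [ 0.55047672 -0.15688131  0.264     ]
[ 0.54884334 -0.16071711  0.26310466] [ 0.54869452 -0.16053853  0.264     ]
[ 0.54646816 -0.16364146  0.26671166] [ 0.5469124 -0.1641956  0.264    ]
scene0 94 [ 5.49605548e-01 -1.70953802e-01  2.63608069e-01  3.46638298e+02
  2.15170213e+02] [ 5.40801921e-01 -1.80972638e-01  2.55037140e-01  3.41000000e+02
  2.11000000e+02] [ 5.61384331e-01 -1.58802568e-01  2.66625380e-01  3.52000000e+02
  2.20000000e+02]
top0 107 [ 5.52465926e-01 -1.67129671e-01  2.64417348e-01  3.55644860e+02
  1.63962617e+02] [ 5.43304796e-01 -1.77407407e-01  2.58253847e-01  3.50000000e+02
  1.59000000e+02] [ 5.61927653e-01 -1.57296452e-01  2.67230631e-01  3.61000000e+02
  1.69000000e+02]
[0.50334081 0.11335749 0.26159856]
[[ 7.10e-01  1.10e-01  3.00e-01  2.02e+02  6.60e+01]
 [ 7.10e-01  1.00e-01  3.00e-01  2.08e+02 
[... 1000 characters left out ...]
22e+02  6.60e+01]
 [ 7.50e-01 -1.20e-01  2.20e-01  3.28e+02  6.60e+01]
 [ 7.10e-01  1.10e-01  2.80e-01  2.02e+02  7.20e+01]
 [ 7.10e-01  1.00e-01  2.80e-01  2.08e+02  7.20e+01]
 [ 7.10e-01  9.00e-02  2.80e-01  2.14e+02  7.20e+01]
 [ 7.20e-01  8.00e-02  2.70e-01  2.20e+02  7.20e+01]
 [ 7.20e-01  7.00e-02  2.60e-01  2.26e+02  7.20e+01]
 [ 7.20e-01  6.00e-02  2.60e-01  2.32e+02  7.20e+01]
 [ 7.20e-01  5.00e-02  2.60e-01  2.38e+02  7.20e+01]
 [ 7.20e-01  4.00e-02  2.50e-01  2.44e+02  7.20e+01]]
[[ 0.0099825  -0.99769606  0.06710388  0.42477667]
 [-0.99952497 -0.01191257 -0.02842404 -0.01184158]
 [ 0.02915794 -0.06678826 -0.99734104  1.00953522]
 [ 0.          0.          0.          1.        ]]
```

```bash
python3 - <<'E'
from h import *
P=np.array([pt(f,u,v) for f in('top0','scene0') for v in range(0,280,3) for u in range(90,480,3)])
P=P[(P[:,2]>.2)&(P[:,0]>.1)&(P[:,2]<1)]
for y in np.arange(-.4,.75,.1):
    m=abs(P[:,1]-y)<.05; 
    if m.any(): q=P[m]; i=q[:,0].argmin(); print(round(y,1),m.sum(),q[i].round(2))
E
```

```text
-0.2 64 [ 0.54 -0.17  0.23]
-0.1 1174 [ 0.73 -0.06  0.2 ]
-0.0 1519 [0.71 0.05 0.21]
0.1 1443 [0.49 0.11 0.2 ]
0.2 1260 [0.67 0.25 0.2 ]
0.3 580 [0.65 0.35 0.21]
0.4 183 [0.64 0.38 0.2 ]
0.5 68 [1.15 0.45 0.31]
0.6 49 [1.15 0.62 0.33]
0.7 30 [1.16 0.66 0.35]
```

Call:
play_rows:
  series:
    - [0,0,0.02,0,0,0,0]
    - [0,0,0.03,0,0,0,0]
    - [0,0,0.03,0,0,0,0]
    - [0,0,0.02,0,0,0,0]
    - [0,0,0,0,0,0,0]

```text
time_s: 0.65
tcp_pos: [0.1435, 0.6085, 0.5077]
eef_rot: [0.116, 0.993, 0.002, 0.0]
ft_force: [0.2, -0.2, -0.8]
finger_gap: 0.0127
grasp_force: 0.0
```

Call:
play_rows:
  series:
    - [0.02,-0.02,0,0,0,0,0]
    - [0.03,-0.03,0,0,0,0,0]
    - [0.03,-0.03,0,0,0,0,0]
    - [0.03,-0.03,0,0,0,0,0]
    - [0.03,-0.03,0,0,0,0,0]

```text
time_s: 1.15
tcp_pos: [0.2846, 0.4667, 0.5035]
eef_rot: [0.116, 0.993, -0.001, -0.0]
ft_force: [0.1, 0.2, -0.5]
finger_gap: 0.0002
grasp_force: 0.0
```

Call:
play_rows:
  series:
    - [0.03,-0.035,0,0,0,0,0]
    - [0.025,-0.035,0,0,0,0,0]
    - [0.025,-0.035,0,0,0,0,0]
    - [0.025,-0.035,0,0,0,0,0]
    - [0.02,-0.04,0,0,0,0,0]

```text
time_s: 1.65
tcp_pos: [0.4095, 0.2868, 0.5035]
eef_rot: [0.116, 0.993, -0.0, -0.001]
ft_force: [0.2, 0.5, -0.7]
finger_gap: 0.0005
grasp_force: 0.0
```

Call:
play_rows:
  series:
    - [0.02,-0.04,0,0,0,0,0]
    - [0.02,-0.04,0,0,0,0,0]
    - [0.02,-0.04,0,0,0,0,0]
    - [0.02,-0.04,0,0,0,0,0]
    - [0,0,0,0,0,0,0]

```text
time_s: 2.15
tcp_pos: [0.4906, 0.1218, 0.5035]
eef_rot: [0.121, 0.993, -0.002, 0.0]
ft_force: [-0.5, 0.7, -0.5]
finger_gap: -0.0001
grasp_force: 0.0
```

Call:
play_rows:
  series:
    - [0.01,-0.03,0,0,0,0,0]
    - [0.01,-0.04,0,0,0,0,0]
    - [0.01,-0.04,0,0,0,0,0]
    - [0.01,-0.04,0,0,0,0,0]
    - [0.01,-0.04,0,0,0,0,0]

```text
time_s: 2.65
tcp_pos: [0.5386, -0.0628, 0.5037]
eef_rot: [0.115, 0.993, 0.0, -0.001]
ft_force: [1.1, -0.4, -0.7]
finger_gap: 0.0001
grasp_force: 0.0
```

Call:
play_rows:
  series:
    - [0.005,-0.04,0,0,0,0,0]
    - [0.005,-0.03,0,0,0,0,0]
    - [0,-0.02,0,0,0,0,0]
    - [0,0,0,0,0,0,0]
    - [0,0,0,0,0,0,0]

```text
time_s: 3.15
tcp_pos: [0.5486, -0.1513, 0.5037]
eef_rot: [0.116, 0.993, 0.0, -0.001]
ft_force: [0.4, 0.4, -0.3]
finger_gap: -0.0002
grasp_force: 0.0
```

```bash
python3 - <<'E'
from h import *
for n in('scene','top','wrist'): snap(n,n+'1')
print(state()['tcp_pos'],state()['joints'],state()['ft_force'])
for n in('wrist1',):
    P=np.array([np.r_[pt(n,u,v),u,v] for v in range(0,420,2) for u in range(0,560,2)])
    m=(P[:,2]>.255)&(P[:,2]<.275); 
    if m.any(): print(n,m.sum(),P[m].mean(0),P[m].min(0),P[m].max(0))
a=cv2.imread('pics/scene1.png')[150:330,270:430];b=cv2.imread('pics/wrist1.png')
cv2.imwrite('pics/c1.png',np.hstack([cv2.resize(a,(373,420)),b[:,:420]]))
E
```

```text
[ 0.54877664 -0.15013143  0.50440266] [ 0.14419703  0.35361611  0.1200551   1.47564163 -0.04364376  1.31550737
  1.60916542] [ 0.13607959 -0.68382487  0.69822479]
wrist1 331 [ 6.40435753e-01 -6.11918369e-02  2.63735550e-01  4.07335347e+02
  3.03879154e+02] [ 5.41660570e-01 -1.78669294e-01  2.55065123e-01  2.46000000e+02
  2.22000000e+02] [7.26422221e-01 5.38612302e-02 2.74992456e-01 5.58000000e+02
 3.82000000e+02]
```

View pics/c1.png

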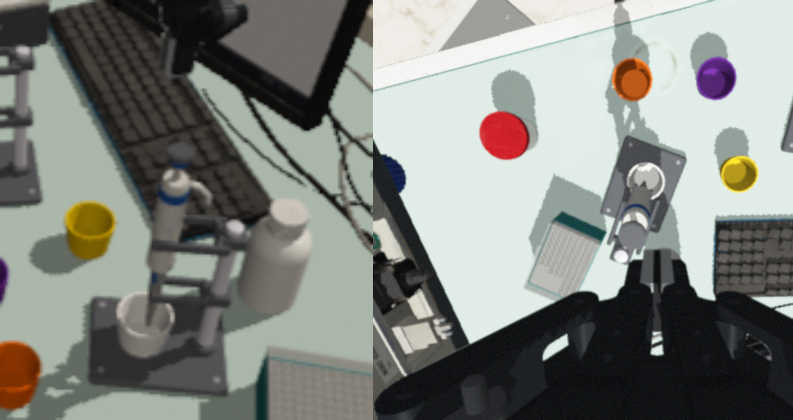

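The scene crop shows the closed fingertips above the knob. The wrist picture shows the target knob at about (262,232), over the white cup at (270,180).

```bash
python3 - <<'E'
from h import *
P=np.array([np.r_[pt('wrist1',u,v),u,v] for v in range(200,260) for u in range(235,290)])
m=(P[:,2]>.258)&(P[:,2]<.27);q=P[m];print(m.sum(),q.mean(0),q.min(0),q.max(0),np.median(q[:,2]))
E
```

```text
634 [ 5.50986186e-01 -1.68181547e-01  2.64441469e-01  2.58572555e+02
  2.34351735e+02] [ 5.41045332e-01 -1.78982765e-01  2.59608733e-01  2.45000000e+02
  2.21000000e+02] [ 5.62338717e-01 -1.58119646e-01  2.66654997e-01  2.72000000e+02
  2.48000000e+02] 0.26460717236234066
```

Call:
play_rows:
  series:
    - [0.0025,-0.018,0,0,0,0,0]
    - [0,0,-0.02,0,0,0,0]
    - [0,0,-0.02,0,0,0,0]
    - [0,0,-0.015,0,0,0,0]
    - [0,0,0,0,0,0,0]

```text
time_s: 3.8
tcp_pos: [0.5509, -0.1683, 0.4477]
eef_rot: [0.115, 0.993, 0.001, -0.002]
ft_force: [0.1, 0.1, 0.8]
finger_gap: -0.0002
grasp_force: 0.0
```

```bash
python3 - <<'E'
from h import *
for n in('scene','wrist'): snap(n,n+'2')
print(state()['tcp_pos'],state()['ft_force'])
a=cv2.imread('pics/scene2.png')[170:260,310:400];b=cv2.imread('pics/wrist2.png')[150:350,200:400]
cv2.imwrite('pics/c2.png',np.hstack([cv2.resize(a,(400,400)),cv2.resize(b,(400,400))]))
E
```

```text
[ 0.55133832 -0.1688902   0.45011678] [ 0.07613547 -0.47370678  0.05118532]
```

View pics/c2.png

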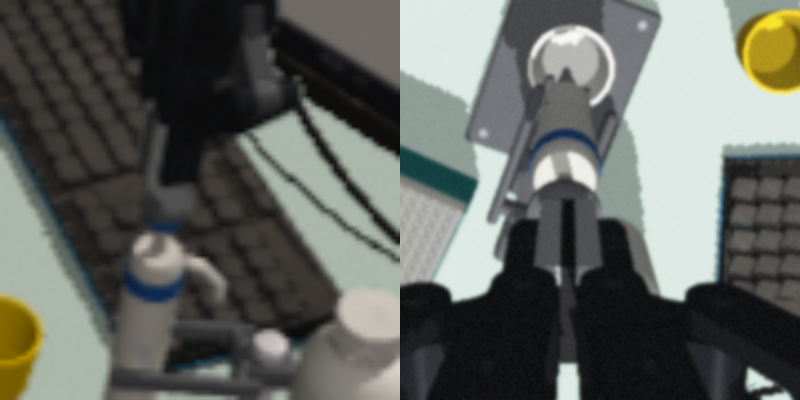

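Fingertips are centred on the knob in both views (wrist crop ~567,195). I'll press slowly.

Call:
play_rows:
  series:
    - [0,0,-0.005,0,0,0,0]
    - [0,0,-0.005,0,0,0,0]
    - [0,0,-0.004,0,0,0,0]
    - [0,0,-0.004,0,0,0,0]
    - [0,0,0,0,0,0,0]

```text
time_s: 4.4
tcp_pos: [0.5512, -0.1697, 0.4316]
eef_rot: [0.116, 0.993, 0.0, 0.0]
ft_force: [-0.0, 1.1, 4.1]
finger_gap: -0.0003
grasp_force: 1.9
```

Call:
play_rows:
  series:
    - [0,0,-0.002,0,0,0,0]
    - [0,0,-0.002,0,0,0,0]
    - [0,0,-0.001,0,0,0,0]
    - [0,0,0,0,0,0,0]
    - [0,0,0,0,0,0,0]

```text
time_s: 4.9
tcp_pos: [0.5511, -0.1697, 0.4273]
eef_rot: [0.116, 0.993, -0.0, 0.0]
ft_force: [-0.9, 0.2, 7.1]
finger_gap: 0.0004
grasp_force: 3.4
```

Not at the stop yet (7 N, 10 mm); I'll continue until the force jumps.

Call:
play_rows:
  series:
    - [0,0,-0.001,0,0,0,0]
    - [0,0,-0.001,0,0,0,0]
    - [0,0,-0.001,0,0,0,0]
    - [0,0,0,0,0,0,0]
    - [0,0,0,0,0,0,0]

```text
time_s: 5.4
tcp_pos: [0.551, -0.1697, 0.4255]
eef_rot: [0.116, 0.993, 0.0, 0.001]
ft_force: [-3.6, 1.3, 13.9]
finger_gap: 0.0001
grasp_force: 7.0
```

The force is 13.9 N, well above the spring's 8 N, so the plunger is at the stop. I'll hold for 1 s and then release.

Call:
play_rows:
  series:
    - [0,0,-0.0005,0,0,0,0]
    - [0,0,0,0,0,0,0]
    - [0,0,0,0,0,0,0]
    - [0,0,0,0,0,0,0]
    - [0,0,0,0,0,0,0]

```text
time_s: 5.9
tcp_pos: [0.5509, -0.1697, 0.4254]
eef_rot: [0.116, 0.993, -0.0, 0.001]
ft_force: [-4.7, 3.6, 17.0]
finger_gap: -0.0001
grasp_force: 8.6
```

Call:
play_rows:
  series:
    - [0,0,0,0,0,0,0]
    - [0,0,0,0,0,0,0]
    - [0,0,0,0,0,0,0]
    - [0,0,0,0,0,0,0]
    - [0,0,0,0,0,0,0]

```text
time_s: 6.4
tcp_pos: [0.5509, -0.1697, 0.4254]
eef_rot: [0.116, 0.993, 0.0, 0.001]
ft_force: [-4.8, 2.6, 17.8]
finger_gap: -0.0
grasp_force: 8.6
```

Call:
play_rows:
  series:
    - [0,0,0.004,0,0,0,0]
    - [0,0,0.008,0,0,0,0]
    - [0,0,0.01,0,0,0,0]
    - [0,0,0.02,0,0,0,0]
    - [0,0,0.03,0,0,0,0]

```text
time_s: 6.9
tcp_pos: [0.5508, -0.1697, 0.4945]
eef_rot: [0.116, 0.993, 0.0, -0.002]
ft_force: [0.3, 0.6, -0.6]
finger_gap: 0.0002
grasp_force: 0.0
```

Call:
play_rows:
  series:
    - [0,0,0.02,0,0,0,0]
    - [-0.02,0,0.0,0,0,0,0]
    - [-0.03,0,0,0,0,0,0]
    - [-0.02,0,0,0,0,0,0]
    - [0,0,0,0,0,0,0]

```text
time_s: 7.4
tcp_pos: [0.4788, -0.1704, 0.516]
eef_rot: [0.117, 0.993, -0.0, -0.0]
ft_force: [0.1, -0.8, 0.8]
finger_gap: 0.0002
grasp_force: 0.0
```

```bash
python3 - <<'E'
from h import *
for n in('scene','wrist'): snap(n,n+'3')
s=state();print(s['time_s'],s['tcp_pos'],s['ft_force'])
for f in('scene0','scene3'):
    for box in((200,235,330,370),(110,165,240,275)):
        P=np.array([pt(f,u,v) for v in range(box[0],box[1]) for u in range(box[2],box[3])]);m=(P[:,2]>.24)&(P[:,2]<.275);q=P[m];print(f,m.sum(),q.mean(0),np.percentile(q[:,2],80))
cv2.imwrite('pics/c3.png',np.hstack([cv2.resize(cv2.imread(f'pics/scene{i}.png')[190:320,290:400],(400,473)) for i in(0,3)]))
E
```

```text
7.5 [ 0.48110354 -0.16979929  0.51556926] [ 1.15899033  0.03903376 -0.58493384]
scene0 113 [ 0.54941983 -0.17110528  0.2609814 ] 0.2651126264017994
scene0 71 [0.50336031 0.11350903 0.26039346] 0.26505111359752576
scene3 114 [ 0.54920306 -0.17141123  0.26136524] 0.265563855412229
scene3 73 [0.50327737 0.1133511  0.26008172] 0.26482484501081627
```

View pics/c3.png

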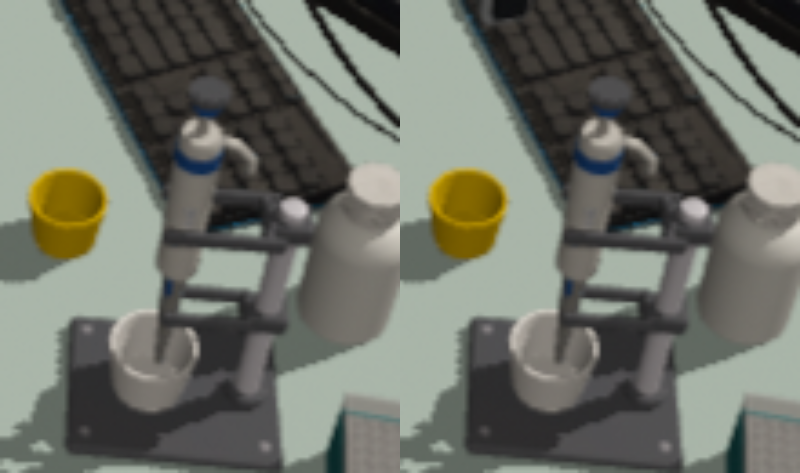

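The knob is back up at its rest height (crop 608,93) and the cup (555,360) has not moved. The other knob's height is also unchanged.

```bash
python3 -c "
from plant import *
print(sign_off())"
```

```text
the job is handed in; nothing more can be done
None
```

I pressed the plunger of the pipette over the white cup to its stop and held it there for about 1 s. It then sprang back fully up and I moved the arm clear. The cup and the other pipette's plunger stayed where they were, and the job was handed in at about 7.5 s.

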